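# Put the washed coffee dripper back together on its mug

### The arm

A 7-joint arm with a two-finger parallel gripper is mounted at the origin on a cart in front of the work surface, level with it; the furniture and walls round the work are solid. World frame = base frame: x ahead of the robot, y to its left, z up, the work surface at z = 0. Lengths are in m, angles in rad, forces in N, time in s.
With the tool pointing down it reaches from about 0.425 to 0.875 m from the base axis. Payload 9.9 kg.
Tool frame: the origin (TCP) lies on the centre line of the jaws, within the pads' length; the fingertips stand r.tips_ahead ahead of it and the grasp point (between the pads) lies 6 mm ahead of it (r.tips_ahead is the distance from the TCP to the fingertips, in m); z points along the fingers, y is the line along which they close (so a half turn about z gives the same grasp; the last joint's range is limited). The gripper opens to 85 mm and grips with 20 to 120 N. Pads are 22 mm wide; open, the fingers measure 114 mm over their backs; the gripper's body (76 mm by 85 mm) begins 54 mm behind the grasp point. The pads swing forward as they close: fully open they stand 13 mm farther back than shut.
Start: joints at [1.102, 0.576, 0.025, 1.437, -0.015, 1.129, -0.057], TCP at [0.253, -0.626, 0.223] pointing down, gripper open.
Joint ranges: [-2.76, 2.76], [-0.34, 2.15], [-1.52, 1.57], [0.19, 2.46], [-1.09, 4.23], [0.17, 1.99], [-2.82, 2.82]. Speed limits (rad/s): [2.22, 2.22, 3.01, 3.01, 3.14, 3.14, 3.14].

### API

Orientations are given as a unit quaternion [x, y, z, w].
In Python, from rig import r gives the robot as it stands. The module is installed in compiled form; this text tells all that it offers.
- The arm moves only by the tool apply_moves, never from a script. Its arguments are lists of equal length, an entry for each row: "translation": the shift along the world's x, y, z in m, a list of three; "yaw": the turn about the world's z in rad; "hand": the closure in counts, from 0 (fully open) to 255 (shut). A call has 1 to 12 rows; each row shifts and turns the commanded pose from where the row before left it; what a row does not reach is not made up. A row lasts 1/8 s, in which the tool goes at most 62.5 mm and 10.7 degrees, less where a joint would pass 70% of its speed; a pose out of reach is approached as far as the arm can. A call is refused whole if a number of a shift passes 0.0625 or a number of a turn 0.188, either way. A call with a gripper value outside its range is refused whole. The fingers move at their own pace and stop on an object; "squeeze" is the grip in N (left out, the last holds). Time passes only in rows, so rows that do not move let the fingers close. It gives the time, the measured TCP pose, the force, the opening and the grip force at its end, in the units of the state.
- r.get_obs(): the state, without advancing time (a new reading comes with each control period).
- r.snapshot(name): name is "side" or "top"; returns a dict with "pixels" (420x560x3 uint8, red, green, blue), "fx", "fy", "cx", "cy" (pixels), "R" (3x3) and "t" (3): a world point X has camera coordinates R X + t. Camera axes: x right, y down, z forward; pixel columns grow to the right and rows downward; lengths in m; the calibration is good to about 2 mm. A picture is of the moment at which its call begins. There is no depth.
- r.finish_job(): hands the job in; it is judged then, once.
Trained networks look in the newest picture that a camera, given by its name, has taken for a name from the list of things; names that differ only in an ending like _2 or _b are one class to them, and where a whole thing is asked for, a point or a joint stands for the part that bears it (a point fixed in the world has none). Each returns a list of dicts, best first, with "confidence" (0 to 1); they miss things now and then, are a little off and sometimes report something else, mostly with a low value. They report only what shows in the picture. A call takes as long as a camera call. They do not tell look-alikes from the thing itself.
- r.spot_in(camera, query): "centre" ([x, y, z] in m, in the coordinates of the camera as it stood for that picture, good to about 4 mm: the middle of the surface that is visible of it).
- r.regions_of(camera, query): "pixels" (420x560 bool, what is visible of it).
The state is a dict: "t": time; "q": joint angles; "joint_velocities": joint speeds; "effort": joint torques, N m; "tool_pos": TCP position; "ee_rot": TCP orientation; "ft_force": force on the tool from outside, world axes, zero at the start; "moment": the same for the moment, N m; "grip_width": finger opening in m; "grip_force": force on a finger pad.
Only numpy, scipy, OpenCV 4.12 (cv2) and the standard library are available. Lean on these libraries where they do the work, as an engineer would, in place of code of your own. Each camera call takes 0.05 s, during which the arm holds its last target. There are 200 camera calls.

### The job

The four steel parts of the drip coffee maker have been washed and lie about on the worktop. Put it together again on the mug, from the bottom up: the drip plate on the mug's rim, then the chamber standing in the plate's collar, then the press grip-up on the floor of the chamber, and last the lid over the chamber, so that every part is fully seated, level and centred and the mug stands upright on the worktop. Do not shift the jam jar, the lemon or the teaspoon.

Things in the scene. Friction and masses are not known exactly. Their poses are not given: they have to be found in the camera images.
- drip_plate: Round steel plate, right way up. Origin: centre of underside, z up. Boss below: 56 mm across, z 0 to 6, goes into the mug's mouth. Flange: 98 mm across, z 6 to 8.5, rests on the mug's rim. Collar on top: 63 mm outside (grip here), 57 inside, up to z 20; its floor at z 8.5 carries the chamber. Seated on the mug, its origin is 6 mm below the rim. 0.09 kg.
- chamber: Open-topped round steel cup, upright. Origin: centre of underside, z up. 49 mm across (52 over the rolled rim, 45 at the foot, which tapers over 6 mm), 42 high; walls 2.5, so 44 inside; floor 3 thick. Grip across its outside. Seated: its foot on the floor inside the drip plate's collar, origin 8.5 mm above the plate's. 0.11 kg.
- press: Small steel disc, 34 mm across, 4 thick, on its stem (7 mm) a round grip 15 mm across at z 38 to 51. Stands disc down. Origin: centre of the disc's underside, z up the stem. Seated: disc flat on the chamber's floor, origin 3 mm above the chamber's; the top 12 mm of the grip then stand above the chamber's rim. 0.06 kg.
- lid: Round stepped steel cap, open side down. Origin: centre of lower edge, z up. Skirt 66 mm across (60 inside), 9 deep; shoulder top at z 12; hollow crown 42 mm across up to z 27; black round grip on top, 16 mm across, z 29 to 43. Seated: skirt round the chamber's rim, shoulder down on it, origin 33 mm above the chamber's. 0.08 kg.
- mug: White mug, loose, upright; rim 101 mm high. Round cup 77 mm across outside, about 66 inside; handle on its -y side, below the rim. Origin: on the underside, midway between handle end and far wall; the cup's centre line lies 19 mm from it along the mug's +y axis. z up. 0.28 kg. The dripper is built on it; it may stand anywhere on the worktop.
- jam_jar: Bystander: jam jar with red lid, 66 mm across, 90 mm high, upright. Origin: centre of its underside. Leave it alone. It stands in front of a wall cabinet that overhangs the back of the worktop: front at x = 0.61 m, underside 0.50 m up, from y = -0.43 to 0.23 m. Keep wrist and forearm clear of that.
- lemon: Bystander: lemon, 83 x 58 x 58 mm. Origin: underneath its middle, on the worktop at the start. Leave it alone.
- teaspoon: Bystander: steel teaspoon lying flat, 139 x 30 x 10 mm, long axis x. Origin: underneath its middle. Leave it alone.
Mind the look-alikes: they are no part of the job. What is shaped like the drip_plate but black or orange is not meant.

How it is judged:
On the way, in this order (a step that is already met when the one before it is completed fails the run):
1. The drip plate sits on the mug, its boss in the mouth (angle between drip_plate's own z axis and vertical below 0.08 rad and z of drip_plate in the frame of mug between 0.0915 and 0.0985 m and x of drip_plate in the frame of mug between -0.0075 and 0.0075 m and y of drip_plate in the frame of mug between 0.0115 and 0.0265 m), for 0.2 s.
2. The chamber stands in the collar of the drip plate (angle between chamber's own z axis and vertical below 0.08 rad and z of chamber in the frame of drip_plate between 0.005 and 0.012 m and horizontal distance between chamber and drip_plate below 0.0075 m), for 0.2 s.
3. The press lies on the floor of the chamber (angle between press's own z axis and vertical below 0.08 rad and z of press in the frame of chamber between -0.0005 and 0.0065 m and horizontal distance between press and chamber below 0.0075 m), for 0.2 s.
4. The lid covers the chamber, its shoulder down on the rim (angle between lid's own z axis and vertical below 0.08 rad and z of lid in the frame of chamber between 0.0295 and 0.0365 m and horizontal distance between lid and chamber below 0.0075 m), for 0.2 s.
At the end, for the whole second after the job is handed in: Mug upright on the worktop; drip plate on its rim (within 7.5 mm of the cup's middle each way), chamber in the plate's collar, press in the chamber, lid over it (each within 7.5 mm of centre), all within 3.5 mm of the seated height, level within 0.08 rad and at rest (all of step 1 and all of step 2 and all of step 3 and all of step 4 and angle between mug's own z axis and vertical below 0.06 rad and height (world z) of mug between -0.01 and 0.01 m and linear speed of each of drip_plate, chamber, press, lid, mug below 0.02 m/s); the robot touches nothing.
It fails at once if the jam jar is shifted by more than 30 mm (distance of jam_jar from where it was at the start of the episode above 0.03 m).
It fails at once if the lemon is shifted by more than 30 mm (distance of lemon from where it was at the start of the episode above 0.03 m).
It fails at once if the teaspoon is shifted by more than 30 mm (distance of teaspoon from where it was at the start of the episode above 0.03 m).
It also fails if it takes over 112 s, if anything falls off the work surface, if the arm or the gripper's body presses on something with over 40 N, if the wrist force passes 120 N, or if a joint passes its speed limit or range.

## Working session

There is one attempt and no reset: what is moved stays moved. The work goes in short steps, Python scripts to look and compute and a tool call to move; the robot and the scene stay as the last step left them, time stands still between calls to the robot, and variables do not carry over. Pictures are saved under pics/ and viewed, at most 14 in all, crops included, and the job is handed in when it is done.

Besides the shell and the picture viewer there is one more tool, called after "Call:" as name([rows], argument=value, ...), one row to a line, values as JSON. apply_moves: Moves the arm, as the interface text tells. Its arguments: {"type":"object","properties":{"translation":{"type":"array","items":{"type":"array","items":{"type":"number"}}},"yaw":{"type":"array","items":{"type":"number"}},"hand":{"type":"array","items":{"type":"number"}},"squeeze":{"type":"number"}},"required":["translation","yaw","hand"]}

```bash
mkdir -p pics; cat > h.py <<'E'
from rig import r
import numpy as np, cv2
def snap(cam,name=None):
    s=r.snapshot(cam)
    if name: cv2.imwrite(f'pics/{name}.png',s['pixels'][:,:,::-1])
    return s
def w(s,c): return np.array(s['R']).T@(np.array(c)-np.array(s['t']))
def px(s,X):
    c=np.array(s['R'])@np.array(X)+np.array(s['t']); return np.array([s['fx']*c[0]/c[2]+s['cx'],s['fy']*c[1]/c[2]+s['cy']])
def ray(s,u,v,z):
    R=np.array(s['R']);o=-R.T@np.array(s['t']);d=R.T@np.array([(u-s['cx'])/s['fx'],(v-s['cy'])/s['fy'],1]);return o+d*(z-o[2])/d[2]
E
python3 - <<'E'
from h import *
np.set_printoptions(precision=4,suppress=True)
o=r.get_obs();print(o['t'],o['tool_pos'],o['ee_rot'],r.tips_ahead,o['grip_width'])
for cam in('side','top'):
    s=snap(cam,cam+'0')
    print(cam,'campos',-np.array(s['R']).T@np.array(s['t']),s['fx'])
    for n in['drip_plate','chamber','press','lid','mug','jam_jar','lemon','teaspoon']:
        for d in r.spot_in(cam,n):
            X=w(s,d['centre']);print(n,round(d['confidence'],2),X,px(s,X).round())
E
```

```text
0.0 [ 0.2532 -0.6252  0.2221] [ 0.9815  0.1912 -0.0002 -0.0008] 0.025 0.0855784068199946
side campos [ 0.5289 -0.6157  0.5785] 412.0534800858741
drip_plate 0.92 [0.5039 0.4118 0.0085] [283. 151.]
drip_plate 0.9 [0.3309 0.4134 0.0096] [222. 148.]
drip_plate 0.74 [0.33   0.1478 0.0123] [203. 202.]
chamber 0.8 [ 0.4766 -0.2352  0.0241] [249. 346.]
press 0.77 [ 0.4452 -0.06    0.0051] [242. 272.]
lid 0.7 [0.469  0.2942 0.0306] [268. 165.]
mug 0.8 [0.4986 0.096  0.0716] [275. 198.]
jam_jar 0.88 [0.5948 0.075  0.0668] [321. 207.]
lemon 0.72 [0.6619 0.2865 0.047 ] [344. 165.]
teaspoon 0.63 [0.3564 0.2988 0.0105] [225. 169.]
top campos [0.2971 0.113  1.2442] 455.51312118193573
drip_plate 0.95 [0.5021 0.4107 0.0091] [170. 210.]
drip_plate 0.85 [0.3259 0.1545 0.0127] [261. 277.]
drip_plate 0.67 [0.3297 0.4143 0.0096] [164. 274.]
chamber 0.86 [ 0.4834 -0.2528  0.0177] [412. 222.]
press 0.7 [ 0.4408 -0.0562  0.006 ] [339. 236.]
lid 0.9 [0.4695 0.2936 0.0153] [211. 222.]
mug 0.83 [0.5042 0.125  0.0295] [274. 210.]
mug 0.25 [0.5028 0.4115 0.0111] [169. 210.]
jam_jar 0.94 [0.5835 0.0896 0.091 ] [288. 177.]
teaspoon 0.5 [0.3516 0.2949 0.0075] [209. 266.]
teaspoon 0.37 [0.5872 0.0942 0.0909] [286. 175.]
```

View pics/top0.png

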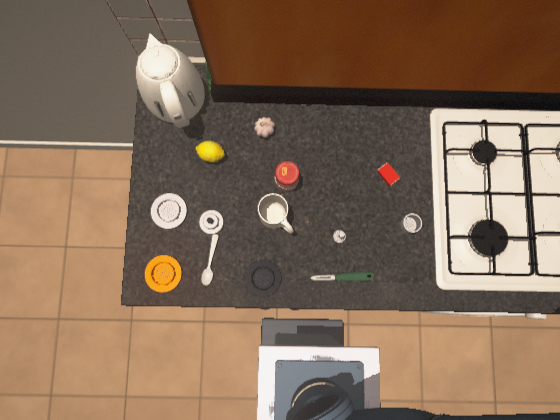

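View pics/side0.png

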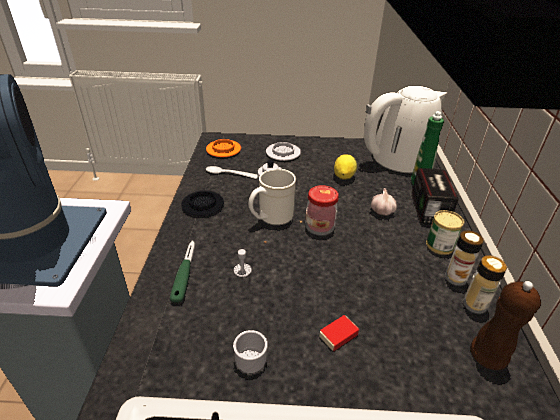

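Steel plate candidates: white-grey (169,210), orange (163,273) and black (263,277) in the top view. The steel one is (169,210), since the task rules out orange and black. The crop below is to confirm it, alongside silhouette fits for position.

```bash
cat >> h.py <<'E'
M={'drip_plate':[(.028,0,.006),(.049,.006,.0085),(.0315,.0085,.020)],
'chamber':[(.0225,0,.001),(.0245,.006,.039),(.026,.039,.042)],
'press':[(.017,0,.004),(.0035,.004,.038),(.0075,.038,.051)],
'lid':[(.033,0,.012),(.021,.012,.027),(.008,.027,.043)],
'mug':[(.0385,.003,.101)]}
def render(s,n,x,y,z,yaw):
    im=np.zeros((420*4,560*4),np.uint8); a=np.linspace(0,2*np.pi,40)
    def hull(P):
        p=np.array([px(s,q) for q in P]); cv2.fillConvexPoly(im,cv2.convexHull(((p+.5)*4).round().astype(np.int32)),1)
    for rr,z0,z1 in M[n]: hull([(x+rr*np.cos(t),y+rr*np.sin(t),z+h) for t in a for h in(z0,z1)])
    if n=='mug':
        for hz in (.02,): hull([(x-np.cos(yaw)*l-np.sin(yaw)*k,y-np.sin(yaw)*l+np.cos(yaw)*k,z+h) for l,h0,h1 in((.035,.02,.09),(.0765,.035,.075)) for h in(h0,h1) for k in(-.006,.006)])
    return cv2.resize(im.astype(np.float32),(560,420),interpolation=cv2.INTER_AREA)
from scipy.optimize import minimize
def fit(s,cam,n,x0,z=0.,yaw=0.,pick=0):
    best=None
    for d in r.regions_of(cam,n):
        m=d['pixels']; v,u=np.nonzero(m); c=np.array([u.mean(),v.mean()])
        e=np.linalg.norm(c-px(s,[*x0,z+.02]))
        if best is None or e<best[0]: best=(e,m,d['confidence'])
    e,m,cf=best
    if e>30: return None
    cs,_=cv2.findContours(m.astype(np.uint8),cv2.RETR_EXTERNAL,cv2.CHAIN_APPROX_NONE)
    m=np.zeros((420,560),np.uint8); cv2.drawContours(m,cs,-1,1,-1); m=cv2.GaussianBlur(m.astype(np.float32),(0,0),1)
    def f(p): return ((cv2.GaussianBlur(render(s,n,p[0],p[1],z,p[2] if n=='mug' else 0),(0,0),1)-m)**2).sum()/m.sum()
    p0=np.array([*x0]+([yaw] if n=='mug' else [])); k=len(p0)
    S=np.vstack([p0]+[p0+np.eye(k)[i]*(.01 if i<2 else .3) for i in range(k)])
    q=minimize(f,p0,method='Nelder-Mead',options=dict(initial_simplex=S,xatol=1e-4,fatol=1e-5))
    return q.x.round(4),round(q.fun,3),round(cf,2)
E
python3 - <<'E'
from h import *
for cam in('side','top'):
    s=snap(cam)
    for n,x in dict(drip_plate=(.502,.411),chamber=(.48,-.25),press=(.442,-.058),lid=(.469,.294),mug=(.504,.125)).items():
        print(cam,n,fit(s,cam,n,x,0,.9 if n=='mug' else 0))
    if cam=='top': 
        im=s['pixels'][:,:,::-1]; a=im[180:300,130:310]; cv2.imwrite('pics/crop.png',cv2.resize(a,None,fx=4.4,fy=4.4,interpolation=cv2.INTER_CUBIC))
E
```

```text
side drip_plate (array([0.503 , 0.4185]), np.float64(0.008), 0.93)
side chamber (array([ 0.4785, -0.2435]), np.float64(0.003), 0.83)
side press (array([ 0.4429, -0.0515]), np.float64(0.039), 0.61)
side lid (array([0.463 , 0.3327]), np.float64(1.01), 0.5)
side mug (array([0.4993, 0.1323, 0.7577]), np.float64(0.025), 0.83)
top drip_plate (array([0.5021, 0.4139]), np.float64(0.004), 0.75)
top chamber (array([ 0.4783, -0.2468]), np.float64(0.028), 0.68)
top press (array([ 0.4433, -0.0559]), np.float64(0.006), 0.55)
top lid (array([0.4741, 0.296 ]), np.float64(0.003), 0.71)
top mug (array([0.4999, 0.1284, 0.7562]), np.float64(0.007), 0.97)
```

View pics/crop.png

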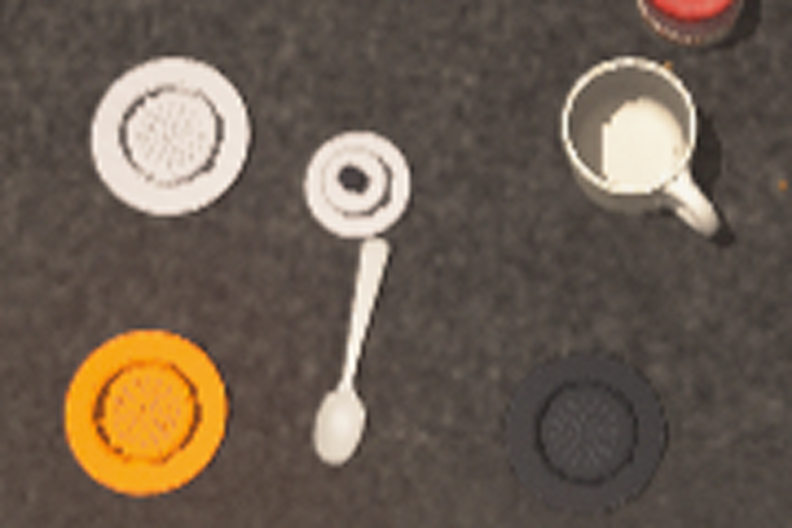

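The crop confirms it: the steel plate is at crop (170,136), with the orange one at (147,410) and the black one at (587,430) as decoys. I'm moving over the steel plate.

Call:
apply_moves([
  [0.04,0.045,0],
  [0.04,0.045,0],
  [0.04,0.045,0],
  [0.04,0.045,0],
  [0.04,0.045,0],
  [0.04,0.045,0],
  [0.01,0.05,0],
  [0,0.05,0],
  [0,0.05,0],
  [0,0.05,0],
  [0,0.05,0],
  [0,0.05,0],
], yaw=[0.07,0.07,0.07,0.07,0.07,0.07,0.07,0.07,0.07,0.07,0.07,0.07], hand=[0,0,0,0,0,0,0,0,0,0,0,0], squeeze=25)

```text
t: 3.0
tool_pos: [0.5034, -0.0541, 0.2232]
ee_rot: [0.818, 0.576, 0.0, 0.0]
ft_force: [0.3, -0.3, -0.1]
grip_width: 0.0856
grip_force: 0.0
```

Call:
apply_moves([
  [0,0.05,0],
  [0,0.05,0],
  [0,0.05,0],
  [0,0.05,0],
  [0,0.05,0],
  [0,0.05,0],
  [0,0.05,0],
  [0,0.05,0],
  [0,0.05,0],
  [0,0.02,-0.02],
  [0,0,-0.03],
  [0,0,-0.02],
], yaw=[0.07,0.07,0.07,0.07,0.07,0.07,0.07,0.07,0.07,0.07,0.03,0], hand=[0,0,0,0,0,0,0,0,0,0,0,0])

```text
t: 4.5
tool_pos: [0.503, 0.4143, 0.1514]
ee_rot: [0.559, 0.829, -0.001, -0.0]
ft_force: [-0.1, -0.6, -0.3]
grip_width: 0.0854
grip_force: 0.0
```

```bash
python3 - <<'E'
from h import *
o=r.get_obs();print(o['t'],o['tool_pos'],o['ee_rot'],o['q'],r.tips_ahead,o['ft_force'])
for cam in ('side','top'):
    s=snap(cam,'over'+cam)
    print(fit(s,cam,'drip_plate',(.502,.415)))
E
```

```text
4.5 [0.50303012 0.41427749 0.15135848] [ 5.58809646e-01  8.29295690e-01 -6.47060884e-04 -1.38976881e-04] [-0.46045219  0.64075893 -0.50870345  1.58077054  0.35002954  1.01336629
 -0.68711889] 0.025 [-0.05619214 -0.56904945 -0.32284398]
(array([0.5026, 0.4175]), np.float64(0.005), 0.72)
None
```

Call:
apply_moves([
  [0,0.001,-0.04],
  [0,0.001,-0.04],
  [0,0,-0.03],
  [0,0,0],
  [0,0,0],
  [0,0,0],
  [0,0,0],
  [0,0,0],
], yaw=[0,0,0,0,0,0,0,0], hand=[0,0,0,80,80,80,80,80], squeeze=20)

```text
t: 5.7
tool_pos: [0.5036, 0.4165, 0.0435]
ee_rot: [0.559, 0.829, 0.0, 0.0]
ft_force: [-0.6, -0.3, 0.0]
grip_width: 0.0586
grip_force: 0.0
```

```bash
python3 - <<'E'
from h import *
s=snap('side'); im=s['pixels'][90:210,200:380,::-1]; cv2.imwrite('pics/c1.png',cv2.resize(im,None,fx=4.4,fy=4.4,interpolation=cv2.INTER_CUBIC))
E
```

```text
(no output)
```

View pics/c1.png

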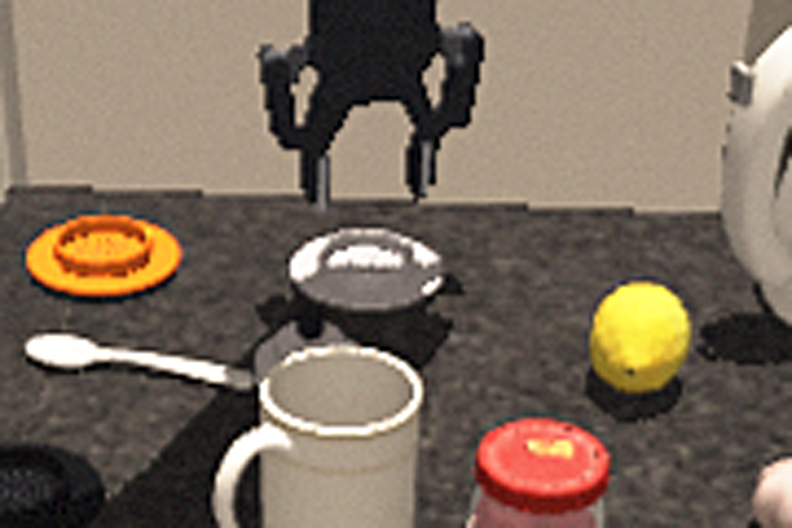

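The fingers closed above the plate; the fingertips are at about image (274,135). I'm checking their height.

```bash
python3 - <<'E'
from h import *
s=snap('side'); o=r.get_obs(); print(o['tool_pos'])
for z in(0,.02,.03,.04,.05,.06,.08,.1): print(z,px(s,[.5036,.4165,z]),px(s,[.473,.404,z]),px(s,[.534,.429,z]))
im=s['pixels'][90:210,200:380,::-1]; cv2.imwrite('pics/c2.png',cv2.resize(im,None,fx=4.4,fy=4.4,interpolation=cv2.INTER_CUBIC))
E
```

```text
[0.50347909 0.41637078 0.04310801]
0 [282.77576113 153.10063146] [271.7787075  154.81348552] [293.53156183 151.41152541]
0.02 [282.97265099 146.85803798] [271.86270634 148.53873104] [293.83709025 145.2008561 ]
0.03 [283.07262868 143.68814339] [271.90536495 145.35211236] [293.99221411 142.04755535]
0.04 [283.17364954 140.48517413] [271.94847225 142.13197546] [294.14894363 138.86161523]
0.05 [283.27572998 137.24860984] [271.99203538 138.8777887 ] [294.30730389 135.64252633]
0.06 [283.37888676 133.97791918] [272.03606159 135.58900916] [294.46732045 132.38976858]
0.08 [283.58849814 127.33197678] [272.12553312 128.90544162] [294.79242753 125.78111135]
0.1 [283.80262504 120.54286546] [272.21694819 122.07669156] [295.12448059 119.03125906]
```

View pics/c2.png

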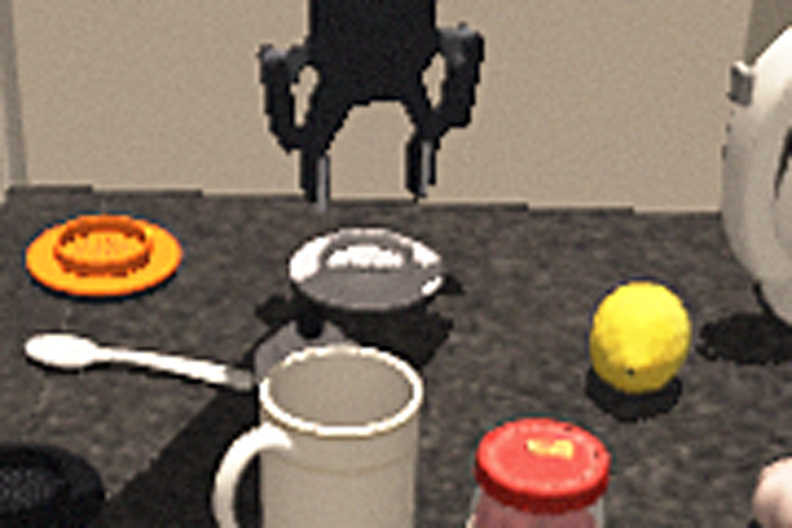

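```bash
python3 - <<'E'
from h import *
s=snap('top'); im=s['pixels'][120:300,100:320,::-1]; cv2.imwrite('pics/c3.png',cv2.resize(im,None,fx=3.3,fy=3.3,interpolation=cv2.INTER_CUBIC))
for z in(.02,.15,.3): print(px(s,[.5035,.4164,z]))
s=snap('side')
print([ray(s,274,136,z) for z in(.018,.03,.05)])
E
```

```text
[166.5101145  208.81586035]
[153.80922897 199.65384806]
[134.94809938 186.04803287]
[array([0.4744142 , 0.48448549, 0.018     ]), array([0.47558074, 0.46093198, 0.03      ]), array([0.47752497, 0.42167615, 0.05      ])]
```

View pics/c3.png

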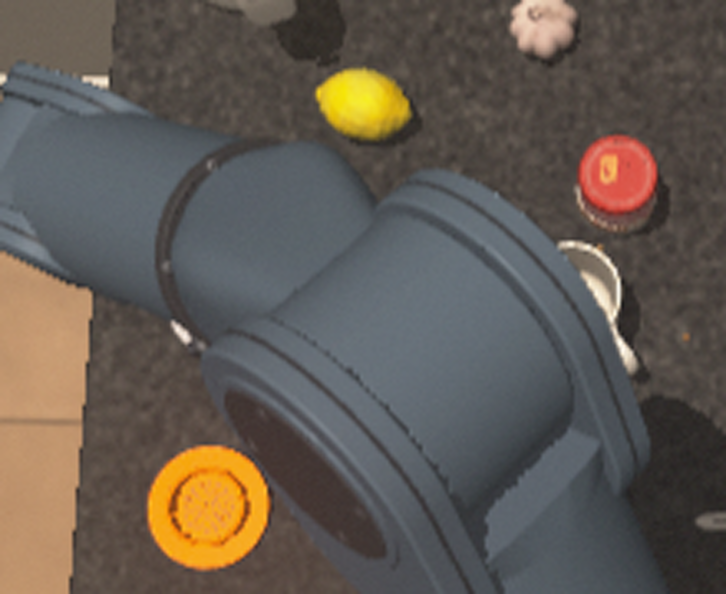

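The side view puts the fingertips higher than the TCP reading suggests. I'll probe down gently with the fingers at about 68–70 mm and watch the force.

Call:
apply_moves([
  [0,0,0],
  [0,0,0],
  [0,0,-0.003],
  [0,0,-0.003],
  [0,0,-0.003],
  [0,0,0],
], yaw=[0,0,0,0,0,0], hand=[45,45,45,45,45,45])

```text
t: 6.65
tool_pos: [0.5032, 0.4162, 0.0335]
ee_rot: [0.559, 0.829, -0.0, -0.0]
ft_force: [-0.1, -0.2, 0.3]
grip_width: 0.0702
grip_force: 0.0
```

```bash
python3 - <<'E'
from h import *
s=snap('side'); im=s['pixels'][90:190,210:350,::-1]; cv2.imwrite('pics/c4.png',cv2.resize(im,None,fx=5.5,fy=5.5,interpolation=cv2.INTER_CUBIC))
o=r.get_obs(); print(o['tool_pos'],o['q'])
im=cv2.imread('pics/overside.png')[60:180,200:380]; cv2.imwrite('pics/c5.png',cv2.resize(im,None,fx=4,fy=4,interpolation=cv2.INTER_CUBIC))
E
```

```text
[0.50330152 0.41630131 0.03370369] [-0.49826429  0.771814   -0.44900397  1.67937237  0.43902397  0.79251377
 -0.76529942]
```

View pics/c4.png

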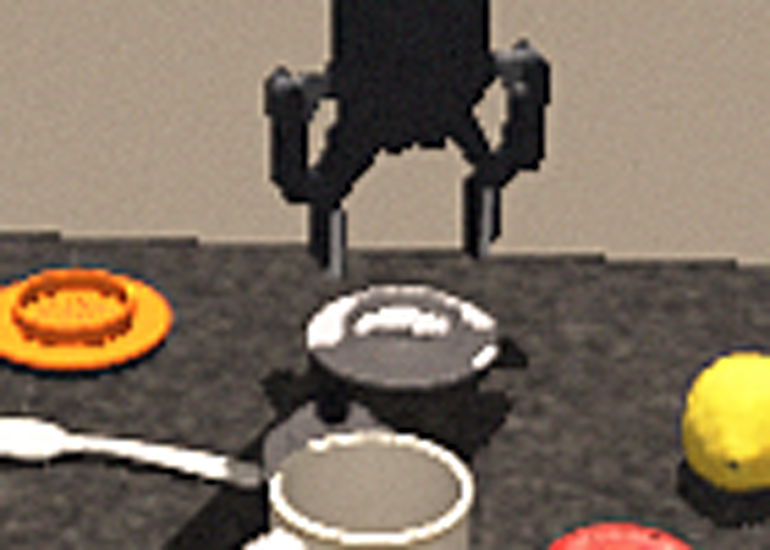

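Call:
apply_moves([
  [0,0,-0.003],
  [0,0,-0.003],
  [0,0,0],
], yaw=[0,0,0], hand=[45,45,45])

```text
t: 7.08
tool_pos: [0.5032, 0.4162, 0.0276]
ee_rot: [0.559, 0.829, -0.0, -0.0]
ft_force: [-0.1, -1.0, -0.0]
grip_width: 0.0703
grip_force: 0.0
```

Call:
apply_moves([
  [0,0,-0.002],
  [0,0,-0.002],
  [0,0,0],
], yaw=[0,0,0], hand=[45,45,45])

```text
t: 7.45
tool_pos: [0.5033, 0.4163, 0.0237]
ee_rot: [0.559, 0.829, -0.0, -0.0]
ft_force: [0.3, -0.4, 0.5]
grip_width: 0.07
grip_force: 0.0
```

View pics/c5.png

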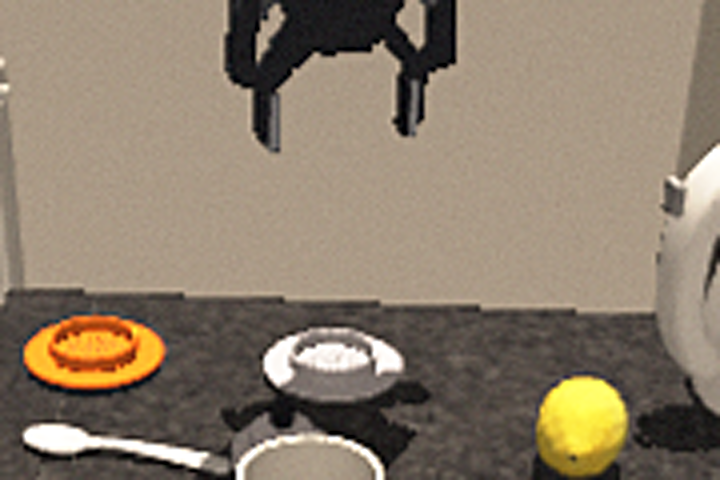

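Call:
apply_moves([
  [0,0,-0.003],
  [0,0,-0.003],
  [0,0,0],
], yaw=[0,0,0], hand=[45,45,45])

```text
t: 7.82
tool_pos: [0.5032, 0.4162, 0.0175]
ee_rot: [0.559, 0.829, -0.0, -0.0]
ft_force: [0.2, -0.6, -0.1]
grip_width: 0.0701
grip_force: 0.0
```

Call:
apply_moves([
  [0,0,-0.002],
  [0,0,-0.002],
  [0,0,0],
], yaw=[0,0,0], hand=[45,45,45])

```text
t: 8.2
tool_pos: [0.5033, 0.4163, 0.0137]
ee_rot: [0.559, 0.829, -0.0, -0.0]
ft_force: [-0.1, 0.5, -0.3]
grip_width: 0.0703
grip_force: 0.0
```

```bash
python3 - <<'E'
from h import *
s=snap('side'); im=s['pixels'][90:190,210:350,::-1]; cv2.imwrite('pics/c6.png',cv2.resize(im,None,fx=5.5,fy=5.5,interpolation=cv2.INTER_CUBIC))
o=r.get_obs(); print(o['tool_pos'],o['ft_force'])
E
```

```text
[0.50336238 0.41633275 0.01380571] [-0.08493916  0.29921619 -0.22631979]
```

View pics/c6.png

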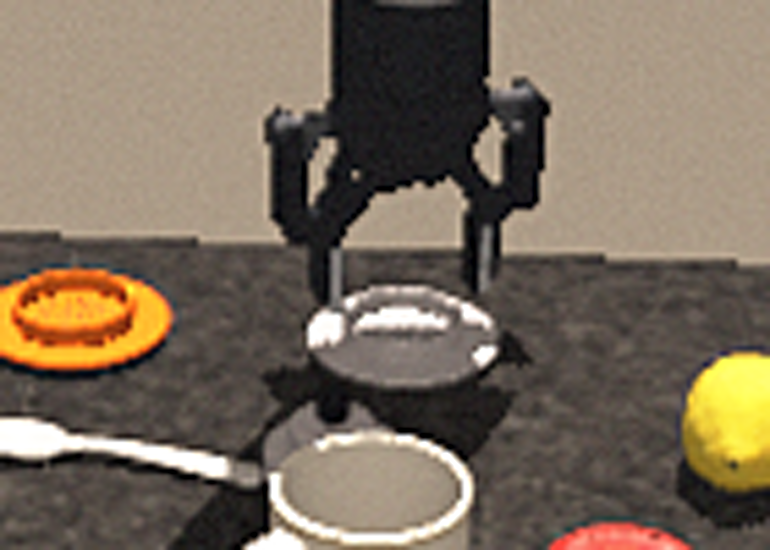

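Call:
apply_moves([
  [0,0,-0.002],
  [0,0,-0.001],
  [0,0,0],
], yaw=[0,0,0], hand=[45,45,45])

```text
t: 8.62
tool_pos: [0.5034, 0.4163, 0.0108]
ee_rot: [0.559, 0.829, -0.0, -0.0]
ft_force: [0.7, 0.8, 0.0]
grip_width: 0.0704
grip_force: 0.0
```

Call:
apply_moves([
  [0,0,-0.002],
  [0,0,-0.001],
  [0,0,0],
], yaw=[0,0,0], hand=[45,45,45])

```text
t: 9.0
tool_pos: [0.5033, 0.4163, 0.0078]
ee_rot: [0.559, 0.829, -0.0, -0.0]
ft_force: [-0.4, 0.7, -0.8]
grip_width: 0.0701
grip_force: 0.0
```

```bash
python3 - <<'E'
from h import *
s=snap('side','n1'); R=r.regions_of('side','drip_plate')
print(fit(s,'side','drip_plate',(.5025,.4175)))
m=[d['pixels'] for d in R if abs(np.nonzero(d['pixels'])[1].mean()-283)<15][0]
mod=render(s,'drip_plate',.5025,.4175,0,0)>.5
old=cv2.cvtColor(cv2.imread('pics/side0.png'),cv2.COLOR_BGR2GRAY).astype(int); g=cv2.cvtColor(s['pixels'],cv2.COLOR_RGB2GRAY).astype(int)
for v in range(134,163): print(v,''.join('#' if m[v,u] else 'o' if mod[v,u] else '.' for u in range(262,306)),' '.join('%3d'%g[v,u] for u in range(266,304)))
E
```

```text
(array([0.5042, 0.4169]), np.float64(0.058), 0.68)
134 ............................................  28  23  28  32  29  20  15 165 177 172 171 168 172 167 170 166 169 169 171 169 174 169 173 174 171 173 173 185  71  12  12  81 129  49   0 157 166 160
135 ............................................  28  24  22  30  23  19  38 103 104  99 104 106 102 105  99 103 104 102 101  96  89  87  88  91  93  94 100  93  35  11   7  98 132  47   1 163 174 173
136 ............................................  35  28  29  28  24  26  46  81  85  72  66  59  58  56  54  59  64  71  59  53  48  43  48  57  57  60  60  49  18  20  11  89 131  47  14  98 102 100
137 ............................................  41  19  32  23  90 107  65  83  92  84  74  67  69  63  66  76  79  76  75  77  61  63  63  69  78  82  91  79  33  14   9  93 113  46  26  63  58  59
138 ............................................  38  25  23  12 107 133  71  74  82  88  78  77  73  78  68  70  73  65  74  73  58  58  54  74  80  84  78  68  27  19  16  91 103  41  32  75  76  70
139 ........................................
[... 4079 characters left out ...]
1 145 142 137 140 136 136 136 144 122  95  93  78  79  46  25  21  24  60  76  82  93  79  70  68
160 ............................................  38  29  20  20  17  23  21  27  21  24  22  39  54  54  68  72  67  68  72  73  75  79  55  48  46  34  21  23  23  27  24  41  53  43  51  42  62  72
161 ............................................  29  22  24  18  21  13  12  12  28  26  25  28  31  24  26  21  22  23  25  21  23  23  27  24  23  33  30  33  24  33  32  31  17  20  25  24  38  41
162 ............................................  16  13  16  13  19  20  11  13  30  17  27  32  28  23  33  26  29  30  33  28  32  29  28  26  23  31  30  32  35  29  36  24  31  32  31  34  31  64
```

The left finger draws over the plate's far flange, so the gripper really is above the plate and the tips sit about 13 mm above the reported TCP height. I'm descending further by feel.

Call:
apply_moves([
  [0,0,-0.003],
  [0,0,-0.002],
  [0,0,0],
], yaw=[0,0,0], hand=[45,45,45])

```text
t: 9.52
tool_pos: [0.5032, 0.4162, 0.0026]
ee_rot: [0.559, 0.829, -0.0, -0.0]
ft_force: [0.1, 0.1, 0.1]
grip_width: 0.0702
grip_force: 0.0
```

Call:
apply_moves([
  [0,0,-0.002],
  [0,0,-0.002],
  [0,0,0],
], yaw=[0,0,0], hand=[45,45,45])

```text
t: 9.9
tool_pos: [0.5033, 0.4163, -0.0013]
ee_rot: [0.559, 0.829, -0.0, -0.0]
ft_force: [0.1, 0.5, 0.3]
grip_width: 0.07
grip_force: 0.0
```

Call:
apply_moves([
  [0,0,0],
  [0,0,0],
  [0,0,0],
  [0,0,0],
], yaw=[0,0,0,0], hand=[90,90,90,90])

```text
t: 10.4
tool_pos: [0.5035, 0.4164, -0.0008]
ee_rot: [0.559, 0.829, 0.0, 0.0]
ft_force: [-1.6, -1.4, 6.1]
grip_width: 0.0615
grip_force: 21.5
```

Call:
apply_moves([
  [0,0,0.002],
  [0,0,0],
  [0,0,0],
  [0,0,0],
  [0,0,0],
  [0,0,0],
  [0,0,0],
  [0,0,0],
  [0,0,0],
  [0,0,0],
  [0,0,0],
  [0,0,0],
], yaw=[0,0,-0.15,-0.18,-0.18,-0.18,-0.18,-0.18,-0.18,-0.18,-0.16,0], hand=[30,30,30,30,30,30,30,30,30,30,30,30])

```text
t: 11.9
tool_pos: [0.5032, 0.4166, 0.0008]
ee_rot: [0.981, 0.192, 0.0, 0.0]
ft_force: [0.2, -0.5, -0.1]
grip_width: 0.0755
grip_force: 0.0
```

Call:
apply_moves([
  [0,0,0],
  [0,0,0],
  [0,0,0],
  [0,0,0],
  [0,0,0],
], yaw=[0,0,0,0,0], hand=[95,95,95,95,95], squeeze=30)

```text
t: 12.52
tool_pos: [0.5034, 0.4165, 0.0014]
ee_rot: [0.981, 0.193, 0.0, -0.0]
ft_force: [-1.2, -1.0, 5.7]
grip_width: 0.0611
grip_force: 31.1
```

Call:
apply_moves([
  [0,0,0.01],
  [0,0,0.03],
  [0,0,0.04],
  [0,0,0.04],
  [0,0,0.04],
  [0,0,0.02],
  [0,0,0],
], yaw=[0,0,0,0,0,0,0], hand=[95,95,95,95,95,95,95])

```text
t: 13.4
tool_pos: [0.5042, 0.4167, 0.1829]
ee_rot: [0.981, 0.192, 0.002, -0.001]
ft_force: [0.1, -0.3, -1.4]
grip_width: 0.0611
grip_force: 32.9
```

```bash
python3 - <<'E'
from h import *
o=r.get_obs();print(o['t'],o['tool_pos'],o['ee_rot'],o['grip_width'],o['ft_force'],o['moment'])
for cam in('side','top'):
    s=snap(cam,'lift'+cam)
    print(cam,fit(s,cam,'mug',(.5,.13),0,.757))
    if cam=='side':
        for z in(.15,.16,.17): print(z,fit(s,cam,'drip_plate',(.503,.416),z))
E
```

```text
13.4 [0.5042126  0.41673283 0.18293022] [ 9.81453950e-01  1.91689843e-01  1.55330114e-03 -8.58106028e-04] 0.06110571680329309 [ 0.10715679 -0.32573521 -1.3577605 ] [-0.03752054  0.03076781 -0.02753544]
side (array([0.5004, 0.1311, 0.7601]), np.float64(0.022), 0.92)
0.15 (array([0.501 , 0.5008]), np.float64(0.33), 0.82)
0.16 (array([0.5023, 0.475 ]), np.float64(0.355), 0.82)
0.17 (array([0.5026, 0.4488]), np.float64(0.387), 0.82)
top (array([0.5003, 0.1279, 0.7585]), np.float64(0.008), 0.61)
```

Call:
apply_moves([
  [0,-0.03,0],
  [0,-0.04,0],
  [0,-0.04,0],
  [0,-0.04,0],
  [0,-0.04,0],
  [0,-0.04,0],
  [-0.001,-0.036,-0.01],
  [-0.001,-0.02,-0.02],
  [0,0,-0.02],
  [0,0,0],
  [0,0,0],
], yaw=[0,0,0,0,0,0,0,0,0,0,0], hand=[95,95,95,95,95,95,95,95,95,95,95])

```text
t: 15.12
tool_pos: [0.5017, 0.1308, 0.1313]
ee_rot: [0.981, 0.191, 0.0, -0.0]
ft_force: [0.2, 0.6, -1.4]
grip_width: 0.061
grip_force: 33.0
```

```bash
python3 - <<'E'
from h import *
o=r.get_obs();print(o['t'],o['tool_pos'],o['ft_force'])
s=snap('side','pl'); im=s['pixels'][110:260,200:380,::-1]; cv2.imwrite('pics/c7.png',cv2.resize(im,None,fx=4,fy=4,interpolation=cv2.INTER_CUBIC))
print(fit(s,'side','drip_plate',(.501,.130),o['tool_pos'][2]-.0014))
E
```

```text
15.125 [0.50167832 0.13079544 0.13127954] [ 0.20641228  0.64564357 -1.40429161]
(array([0.5007, 0.1324]), np.float64(0.231), 0.79)
```

View pics/c7.png

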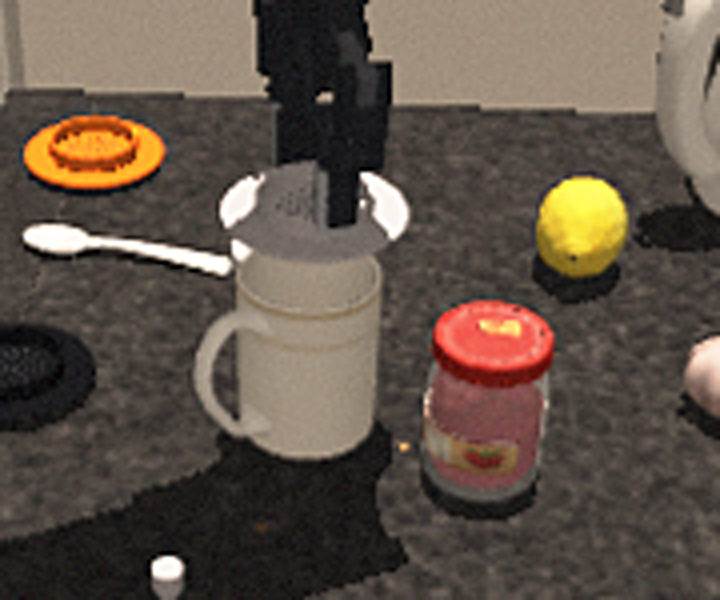

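Plate held level, centred over the mug mouth (plate centre crop (314,210), cup centre (309,270)). Lowering it.

Call:
apply_moves([
  [-0.001,0,-0.01],
  [0,0,-0.01],
  [0,0,-0.006],
  [0,0,-0.004],
  [0,0,-0.003],
  [0,0,0],
], yaw=[0,0,0,0,0,0], hand=[95,95,95,95,95,95])

```text
t: 15.98
tool_pos: [0.5003, 0.1303, 0.0978]
ee_rot: [0.982, 0.191, -0.0, 0.0]
ft_force: [0.5, -0.1, -1.7]
grip_width: 0.0611
grip_force: 33.0
```

Call:
apply_moves([
  [0,0,-0.001],
  [0,0,-0.001],
  [0,0,0],
], yaw=[0,0,0], hand=[95,95,95])

```text
t: 16.35
tool_pos: [0.5005, 0.1304, 0.096]
ee_rot: [0.982, 0.191, 0.0, -0.0]
ft_force: [-0.7, -0.6, 0.7]
grip_width: 0.061
grip_force: 33.1
```

Call:
apply_moves([
  [0,0,0],
  [0,0,0],
  [0,0,0],
  [0,0,0.01],
  [0,0,0.02],
  [0,0,0.03],
  [0,0,0.04],
  [0,-0.02,0],
  [0,-0.04,0],
], yaw=[0,0,0,0,0,0,0,0.05,0.05], hand=[40,0,0,0,0,0,0,0,0])

```text
t: 17.48
tool_pos: [0.5008, 0.0714, 0.1972]
ee_rot: [0.97, 0.242, 0.001, -0.0]
ft_force: [-0.1, -0.4, 0.1]
grip_width: 0.0856
grip_force: 0.0
```

Call:
apply_moves([
  [0,-0.045,0],
  [-0.005,-0.045,0],
  [-0.005,-0.045,0],
  [-0.005,-0.045,0],
  [-0.006,-0.045,0],
  [0,-0.045,-0.02],
  [0,-0.045,-0.03],
  [0,0,-0.04],
  [0,0,-0.02],
  [0,0,0],
], yaw=[0.06,0.06,0.06,0.06,0.06,0,0,0,0,0], hand=[0,0,0,0,0,0,0,0,0,0])

```text
t: 18.73
tool_pos: [0.4786, -0.2444, 0.0852]
ee_rot: [0.924, 0.382, -0.001, -0.001]
ft_force: [0.3, 0.2, 0.3]
grip_width: 0.0853
grip_force: 0.0
```

```bash
python3 - <<'E'
from h import *
o=r.get_obs();print(o['t'],o['tool_pos'],o['ee_rot'],o['q'],o['ft_force'])
for cam in('side','top'):
    s=snap(cam,'a_'+cam)
    print(cam,fit(s,cam,'mug',(.5,.13),0,.757),fit(s,cam,'drip_plate',(.5,.13),.095),fit(s,cam,'chamber',(.479,-.245)),fit(s,cam,'press',(.443,-.054)))
im=cv2.imread('pics/a_side.png')[130:400,190:370];cv2.imwrite('pics/c8.png',cv2.resize(im,None,fx=2.2,fy=2.2,interpolation=cv2.INTER_CUBIC))
E
```

```text
18.725 [ 0.47856493 -0.24440804  0.08519944] [ 9.24020721e-01  3.82340266e-01 -8.95477158e-04 -9.09618592e-04] [ 3.85110652e-01  5.43401997e-01 -2.95433741e-04  1.96159983e+00
  1.87409397e-04  6.39143397e-01 -4.01433294e-01] [0.32904501 0.24409226 0.31900857]Traceback (most recent call last):
  File "<stdin>", line 5, in <module>
  File "h.py", line 32, in fit
    e,m,cf=best
    ^^^^^^
TypeError: cannot unpack non-iterable NoneType object
```

```bash
sed -i 's/^    e,m,cf=best/    if best is None: return None\n    e,m,cf=best/' h.py; python3 - <<'E'
from h import *
for cam in('side','top'):
    s=snap(cam,'a_'+cam)
    print(cam,fit(s,cam,'mug',(.5,.13),0,.757),fit(s,cam,'drip_plate',(.5,.13),.095),fit(s,cam,'chamber',(.479,-.245)),fit(s,cam,'press',(.443,-.054)))
im=cv2.imread('pics/a_side.png');cv2.imwrite('pics/c8.png',im)
E
```

```text
side (array([0.5085, 0.1468, 1.4496]), np.float64(3.756), 0.56) (array([0.523, 0.137]), np.float64(1.692), 0.87) (array([ 0.4788, -0.2438]), np.float64(0.013), 0.76) None
top (array([0.4294, 0.0906, 1.3224]), np.float64(9.917), 0.59) (array([0.5002, 0.1283]), np.float64(0.001), 0.76) (array([ 0.4863, -0.2352]), np.float64(1.345), 0.66) (array([ 0.4432, -0.0552]), np.float64(0.064), 0.41)
```

View pics/c8.png

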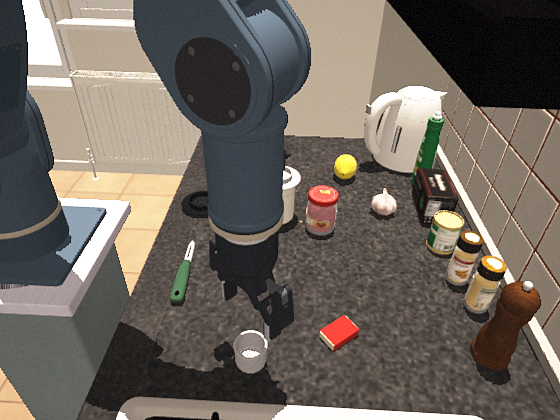

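The side view shows the plate on the mug at (288,180) and the gripper at (250,290) above the chamber at (250,352). Descending.

Call:
apply_moves([
  [0,0,-0.03],
  [0,0,-0.02],
  [0,0,-0.01],
  [0,0,-0.008],
  [0,0,-0.006],
  [0,0,0],
  [0,0,0],
  [0,0,0],
  [0,0,0],
  [0,0,0],
  [0,0,0],
], yaw=[0,0,0,0,0,0,0,0,0,0,0], hand=[0,0,0,0,0,0,140,140,140,140,140], squeeze=20)

```text
t: 20.8
tool_pos: [0.4796, -0.2447, 0.0125]
ee_rot: [0.924, 0.382, 0.0, 0.0]
ft_force: [-0.8, 0.5, 4.7]
grip_width: 0.0491
grip_force: 20.0
```

Call:
apply_moves([
  [0,0,0],
  [0,0,0],
  [0,0,0],
  [0,0,0],
  [0,0,0],
  [0,0,0],
  [0,0,0],
  [0,0,0],
  [0,0,0],
  [0,0,0],
  [0,0,0],
  [0,0,0],
], yaw=[0,0,-0.15,-0.18,-0.18,-0.18,-0.18,-0.18,-0.18,-0.18,-0.16,0], hand=[60,60,60,60,60,60,60,60,60,60,60,60])

```text
t: 22.3
tool_pos: [0.4794, -0.2444, 0.0117]
ee_rot: [0.924, -0.382, -0.0, 0.0]
ft_force: [0.6, -0.2, 0.5]
grip_width: 0.0651
grip_force: 0.0
```

Call:
apply_moves([
  [0,0,0],
  [0,0,0],
  [0,0,0],
  [0,0,0],
  [0,0,0],
], yaw=[0,0,0,0,0], hand=[140,140,140,140,140], squeeze=30)

```text
t: 22.92
tool_pos: [0.4794, -0.2447, 0.0121]
ee_rot: [0.924, -0.382, 0.0, -0.0]
ft_force: [-0.8, 1.1, 5.9]
grip_width: 0.0476
grip_force: 30.9
```

Call:
apply_moves([
  [0,0,0.01],
  [0,0,0.04],
  [0,0,0.04],
  [0,0,0.04],
  [0,0.02,0.04],
  [0,0.045,0.018],
  [0.005,0.045,0],
  [0.005,0.045,0],
  [0.005,0.045,0],
  [0.006,0.045,0],
  [0,0.045,0],
  [0,0.045,0],
], yaw=[0,0,0,0,0,0,0,0,0,0,0,0], hand=[140,140,140,140,140,140,140,140,140,140,140,140])

```text
t: 24.42
tool_pos: [0.5001, 0.0916, 0.2003]
ee_rot: [0.924, -0.383, 0.0, -0.0]
ft_force: [0.7, -0.3, -0.9]
grip_width: 0.0473
grip_force: 31.5
```

Call:
apply_moves([
  [0,0.03,0],
  [0,0.01,-0.03],
  [0,0,-0.02],
  [0,0,0],
  [0,0,0],
], yaw=[0,0,0,0,0], hand=[140,140,140,140,140])

```text
t: 25.05
tool_pos: [0.5008, 0.13, 0.1508]
ee_rot: [0.924, -0.383, 0.0, -0.0]
ft_force: [0.5, 0.4, -1.2]
grip_width: 0.0468
grip_force: 31.5
```

```bash
python3 - <<'E'
from h import *
o=r.get_obs();print(o['t'],o['tool_pos'],o['ee_rot'],o['q'],o['ft_force'],o['grip_width'])
s=snap('side','b')
print(fit(s,'side','chamber',(.5,.13),o['tool_pos'][2]-.012),fit(s,'side','drip_plate',(.5,.13),.095),fit(s,'side','mug',(.5,.13),0,.757))
E
```

```text
25.05 [0.50081669 0.13001738 0.15077173] [ 9.23829011e-01 -3.82805133e-01  3.80596895e-04 -2.10245044e-04] [-0.76079267  0.49745779  0.61911225  1.96016544 -0.39454814  0.80411979
 -2.27682669] [ 0.4660693   0.36298302 -1.18111609] 0.04677831762892632
(array([0.5025, 0.1304]), np.float64(0.149), 0.92) (array([0.4987, 0.1319]), np.float64(0.044), 0.61) (array([0.4992, 0.1293, 0.7027]), np.float64(0.466), 0.84)
```

```bash
python3 - <<'E'
import cv2
im=cv2.imread('pics/b.png')[100:250,210:360];cv2.imwrite('pics/c9.png',cv2.resize(im,None,fx=4,fy=4,interpolation=cv2.INTER_CUBIC))
E
```

```text
(no output)
```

View pics/c9.png

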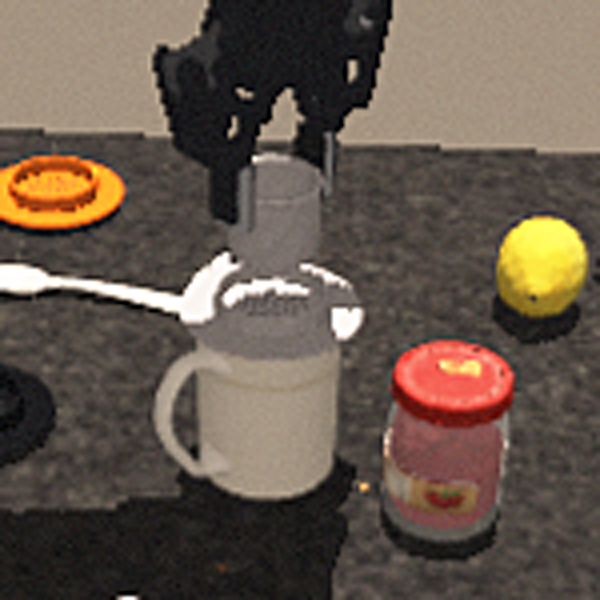

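The side crop shows the chamber at crop (280,210) leaning a few degrees in the grip, with its foot still centred over the collar at (273,290). It should level itself on the collar floor, so I'm lowering gently.

Call:
apply_moves([
  [0,0,-0.01],
  [0,0,-0.01],
  [0,0,-0.006],
  [0,0,-0.004],
  [0,0,0],
], yaw=[0,0,0,0,0], hand=[140,140,140,140,140])

```text
t: 25.88
tool_pos: [0.5002, 0.1302, 0.1196]
ee_rot: [0.924, -0.383, -0.0, 0.0]
ft_force: [0.5, 0.2, -0.4]
grip_width: 0.0476
grip_force: 31.5
```

Call:
apply_moves([
  [0,0,-0.001],
  [0,0,-0.001],
  [0,0,-0.001],
  [0,0,0],
], yaw=[0,0,0,0], hand=[140,140,140,140])

```text
t: 26.38
tool_pos: [0.5003, 0.1304, 0.1169]
ee_rot: [0.924, -0.383, -0.0, -0.0]
ft_force: [-0.1, 0.1, -0.9]
grip_width: 0.0477
grip_force: 31.5
```

Call:
apply_moves([
  [0,0,-0.001],
  [0,0,-0.001],
  [0,0,0],
], yaw=[0,0,0], hand=[140,140,140])

```text
t: 26.75
tool_pos: [0.5005, 0.1303, 0.1151]
ee_rot: [0.924, -0.383, 0.0, -0.0]
ft_force: [-1.1, -0.4, 2.7]
grip_width: 0.0476
grip_force: 31.9
```

```bash
python3 - <<'E'
from h import *
o=r.get_obs();print(o['t'],o['tool_pos'],o['ft_force'],o['moment'])
s=snap('side','c')
for z in(.1035,.106): print(fit(s,'side','chamber',(.5,.13),z))
print(fit(s,'side','drip_plate',(.5,.13),.095),fit(s,'side','mug',(.5,.13),0,.757))
E
```

```text
26.75 [0.50051929 0.13033804 0.11508365] [-1.13840352 -0.41710255  2.69138391] [-0.10004963  0.17997125 -0.03824997]
(array([0.5023, 0.1349]), np.float64(0.316), 0.83)
(array([0.5027, 0.1312]), np.float64(0.332), 0.83)
(array([0.4994, 0.1297]), np.float64(0.425), 0.72) (array([0.4975, 0.1302, 0.8515]), np.float64(0.481), 0.77)
```

Call:
apply_moves([
  [0,0,0],
  [0,0,0],
  [0,0,0],
  [0,0,0.01],
  [0,0,0.03],
  [0,0,0.035],
  [-0.01,-0.035,0.01],
  [-0.015,-0.04,0],
  [-0.015,-0.04,0],
  [-0.017,-0.04,0],
  [0,-0.028,0],
  [0,0,0],
], yaw=[0,0,0,0,0,0.17,0.17,0.17,0.17,0.17,0.17,0.15], hand=[115,60,0,0,0,0,0,0,0,0,0,0])

```text
t: 28.5
tool_pos: [0.4431, -0.0553, 0.2008]
ee_rot: [0.981, 0.192, 0.0, 0.0]
ft_force: [0.7, 1.0, 1.1]
grip_width: 0.0856
grip_force: 0.0
```

```bash
python3 - <<'E'
from h import *
o=r.get_obs();print(o['t'],o['tool_pos'],o['ee_rot'],o['q'])
for cam in('top','side'):
    s=snap(cam,'d'+cam)
    print(cam,fit(s,cam,'chamber',(.5,.13),.1035),fit(s,cam,'drip_plate',(.5,.13),.095),fit(s,cam,'mug',(.5,.13),0,.757),fit(s,cam,'press',(.443,-.054)))
E
```

```text
28.5 [ 0.44314542 -0.05526395  0.20076014] [9.81463155e-01 1.91649659e-01 4.99749566e-04 4.84209200e-04] [-0.28190913  0.28315849  0.38896948  2.05225478 -0.14317077  0.83021819
 -0.99527489]
top (array([0.4991, 0.1284]), np.float64(0.011), 0.89) (array([0.4994, 0.1282]), np.float64(0.01), 0.67) (array([0.4758, 0.0935, 0.8156]), np.float64(12.728), 0.45) (array([ 0.4371, -0.057 ]), np.float64(0.626), 0.57)
side (array([0.4985, 0.1372]), np.float64(0.096), 0.58) (array([0.4985, 0.1296]), np.float64(0.388), 0.61) (array([0.4989, 0.1314, 0.7567]), np.float64(0.49), 0.86) (array([ 0.4435, -0.0503]), np.float64(0.053), 0.69)
```

The chamber is concentric with the plate in the top fit. Next is the press.

Call:
apply_moves([
  [0.001,0.002,-0.04],
  [0,0,-0.04],
  [0,0,-0.04],
  [0,0,-0.025],
  [0,0,-0.016],
  [0,0,0],
  [0,0,0],
  [0,0,0],
  [0,0,0],
  [0,0,0],
], yaw=[0,0,0,0,0,0,0,0,0,0], hand=[100,100,100,100,100,100,240,240,240,240], squeeze=20)

```text
t: 30.25
tool_pos: [0.445, -0.0508, 0.0395]
ee_rot: [0.982, 0.191, 0.001, 0.0]
ft_force: [0.5, -1.6, 5.4]
grip_width: 0.0125
grip_force: 19.9
```

Call:
apply_moves([
  [0,0,0],
  [0,0,0],
  [0,0,0],
], yaw=[0,0,0], hand=[240,240,240])

```text
t: 30.62
tool_pos: [0.4451, -0.0509, 0.0394]
ee_rot: [0.982, 0.191, 0.001, 0.0]
ft_force: [1.3, -0.7, 6.4]
grip_width: 0.0125
grip_force: 19.9
```

```bash
python3 - <<'E'
from h import *
o=r.get_obs();print(o['t'],o['tool_pos'],o['ft_force'],o['grip_width'],o['grip_force'])
s=snap('side','e'); print(fit(s,'side','press',(.443,-.054)))
im=s['pixels'][200:300,180:310,::-1];cv2.imwrite('pics/c10.png',cv2.resize(im,None,fx=5,fy=5,interpolation=cv2.INTER_CUBIC))
E
```

```text
30.625 [ 0.44507874 -0.05092023  0.03938669] [ 1.25572038 -0.68105087  6.4360432 ] 0.012537331866826743 19.932350844601388
(array([ 0.4419, -0.0493]), np.float64(0.449), 0.48)
```

Call:
apply_moves([
  [0,0,0],
  [0,0,0],
  [0,-0.001,-0.002],
  [0,0,0],
  [0,0,0],
  [0,0,0],
  [0,0,0],
  [0,0,0],
  [0,0,0],
  [0,0,0],
  [0,0,0],
  [0,0,0],
], yaw=[0,0,0.15,0.18,0.18,0.18,0.18,0.18,0.18,0.18,0.16,0], hand=[180,150,150,150,150,150,150,150,150,150,150,150])

```text
t: 32.22
tool_pos: [0.4442, -0.0517, 0.0368]
ee_rot: [0.56, 0.829, 0.0, -0.0]
ft_force: [0.4, -0.2, 0.5]
grip_width: 0.0351
grip_force: 0.0
```

Call:
apply_moves([
  [0,0,0],
  [0,0,0],
  [0,0,0],
  [0,0,0],
  [0,0,0],
], yaw=[0,0,0,0,0], hand=[240,240,240,240,240], squeeze=25)

```text
t: 32.85
tool_pos: [0.4443, -0.0516, 0.0369]
ee_rot: [0.559, 0.829, -0.0, -0.0]
ft_force: [-1.6, -0.7, 2.1]
grip_width: 0.0133
grip_force: 24.4
```

```bash
python3 - <<'E'
from h import *
o=r.get_obs();print(o['t'],o['tool_pos'],o['ft_force'],o['grip_width'],o['grip_force'],o['q'])
s=snap('side','f'); print(fit(s,'side','press',(.443,-.054)))
im=s['pixels'][200:300,180:310,::-1];cv2.imwrite('pics/c10.png',cv2.resize(im,None,fx=5,fy=5,interpolation=cv2.INTER_CUBIC))
E
```

```text
32.85 [ 0.44429581 -0.05164538  0.03691605] [-1.57276923 -0.72286113  2.06696018] 0.013263725846165232 24.41643516998738 [ 0.1414979   0.54040726 -0.18708068  2.22287517  0.25009542  0.39733733
  0.13302994]
(array([ 0.4436, -0.0507]), np.float64(0.043), 0.81)
```

View pics/c10.png

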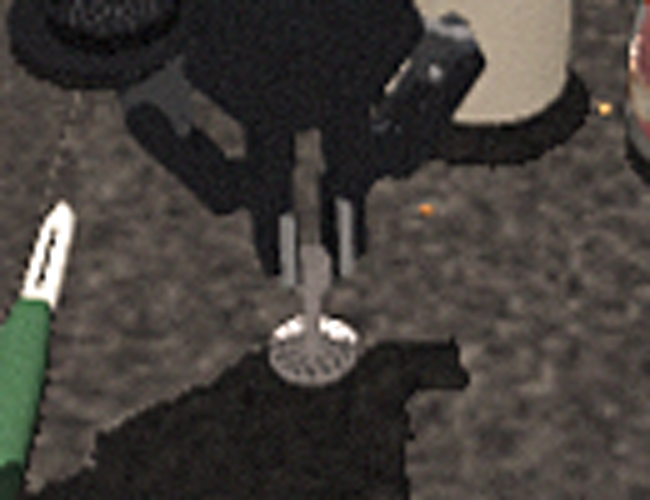

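The press is gripped upright: its grip is at crop (315,260) and the disc at (313,350) is flat. I'm carrying it to the chamber.

Call:
apply_moves([
  [0,0,0.02],
  [0,0,0.04],
  [0,0,0.04],
  [0,0,0.04],
  [0,0.02,0.038],
  [0.016,0.04,0],
  [0.02,0.04,0],
  [0.02,0.04,0],
  [0,0.03,0],
  [0,0.012,0],
  [0,0,0],
  [0,0,0],
], yaw=[0,0,0,0,0,0,0,0,0,0,0,0], hand=[240,240,240,240,240,240,240,240,240,240,240,240])

```text
t: 34.45
tool_pos: [0.5004, 0.1287, 0.2148]
ee_rot: [0.56, 0.829, -0.0, 0.0]
ft_force: [-0.1, -0.4, -0.4]
grip_width: 0.0126
grip_force: 24.5
```

```bash
python3 - <<'E'
from h import *
o=r.get_obs();print(o['t'],o['tool_pos'],o['ft_force'],o['grip_width'],o['grip_force'])
s=snap('side','g'); print(fit(s,'side','press',(.5,.13),o['tool_pos'][2]-.0369),fit(s,'side','chamber',(.5,.13),.1035))
E
```

```text
34.45 [0.50036048 0.12869316 0.2148486 ] [-0.06526737 -0.42711923 -0.41336081] 0.012587455082131924 24.485465831821784
None (array([0.4993, 0.1357]), np.float64(0.051), 0.81)
```

Call:
apply_moves([
  [0,0.002,-0.01],
  [0,0,-0.02],
  [0,0,-0.015],
  [0,0,-0.01],
  [0,0,-0.006],
  [0,0,-0.004],
  [0,0,0],
], yaw=[0,0,0,0,0,0,0], hand=[240,240,240,240,240,240,240])

```text
t: 35.48
tool_pos: [0.5004, 0.1324, 0.1499]
ee_rot: [0.559, 0.829, 0.0, -0.0]
ft_force: [0.6, -0.1, -1.0]
grip_width: 0.0128
grip_force: 24.5
```

Call:
apply_moves([
  [0,0,-0.002],
  [0,0,-0.002],
  [0,0,-0.001],
  [0,0,0],
], yaw=[0,0,0,0], hand=[240,240,240,240])

```text
t: 35.98
tool_pos: [0.5004, 0.1324, 0.1449]
ee_rot: [0.559, 0.829, -0.0, -0.0]
ft_force: [0.5, -1.1, -0.7]
grip_width: 0.0128
grip_force: 24.5
```

Call:
apply_moves([
  [0,-0.0015,0],
  [0,0,-0.001],
  [0,0,-0.001],
  [0,0,0],
], yaw=[0,0,0,0], hand=[240,240,240,240])

```text
t: 36.48
tool_pos: [0.5004, 0.1309, 0.1429]
ee_rot: [0.559, 0.829, -0.0, -0.0]
ft_force: [-0.2, -0.6, -1.0]
grip_width: 0.0125
grip_force: 24.5
```

Call:
apply_moves([
  [0,0,-0.001],
  [0,0,0],
  [0,0,0],
], yaw=[0,0,0], hand=[240,240,240])

```text
t: 36.85
tool_pos: [0.5006, 0.1309, 0.1425]
ee_rot: [0.559, 0.829, 0.0, 0.0]
ft_force: [-1.3, -0.5, 7.4]
grip_width: 0.0129
grip_force: 25.3
```

Call:
apply_moves([
  [0,0,0],
  [0,0,0],
  [0,0,0.01],
  [0,0,0.02],
  [0,0.01,0.03],
  [-0.005,0.04,0],
  [-0.01,0.04,0],
  [-0.01,0.04,0],
  [0,0.037,0],
  [0,0,0],
], yaw=[0,0,0,0,0,0,0,0,0,0], hand=[215,180,150,120,100,100,100,100,100,100])

```text
t: 38.1
tool_pos: [0.4744, 0.3014, 0.2024]
ee_rot: [0.557, 0.83, 0.001, -0.001]
ft_force: [-0.5, -0.3, 0.2]
grip_width: 0.0518
grip_force: 0.0
```

```bash
python3 - <<'E'
from h import *
o=r.get_obs();print(o['t'],o['tool_pos'],o['ft_force'],o['grip_width'],o['q'])
for cam in('side','top'):
    s=snap(cam,'h'+cam)
    print(cam,[ (n,fit(s,cam,n,x,z,.757)) for n,x,z in(('press',(.5,.13),.1065),('chamber',(.5,.13),.1035),('drip_plate',(.5,.13),.095),('mug',(.5,.13),0),('lid',(.475,.297),0))])
    for d in r.spot_in(cam,'lid')+r.spot_in(cam,'press'): print(w(s,d['centre']),d['confidence'])
im=cv2.imread('pics/hside.png')[80:230,210:360];cv2.imwrite('pics/c11.png',cv2.resize(im,None,fx=4,fy=4,interpolation=cv2.INTER_CUBIC))
E
```

```text
38.1 [0.47444798 0.30142311 0.20238948] [-0.48321366 -0.31920121  0.23463586] 0.0517834387982177 [-0.39483839  0.44273301 -0.37202247  1.76203612  0.18781182  0.97049512
 -0.45185814]
side [('press', (array([0.498 , 0.1345]), np.float64(1.672), 0.38)), ('chamber', (array([0.4995, 0.135 ]), np.float64(0.19), 0.56)), ('drip_plate', (array([0.498 , 0.1296]), np.float64(0.523), 0.58)), ('mug', (array([0.4992, 0.1292, 0.7682]), np.float64(0.491), 0.61)), ('lid', None)]
[0.49867066 0.12034454 0.15304286] 0.6
top [('press', None), ('chamber', (array([0.5034, 0.1269]), np.float64(1.089), 0.68)), ('drip_plate', (array([0.5042, 0.1249]), np.float64(1.052), 0.62)), ('mug', None), ('lid', None)]
[0.49307019 0.12426962 0.10774572] 0.56
```

View pics/c11.png

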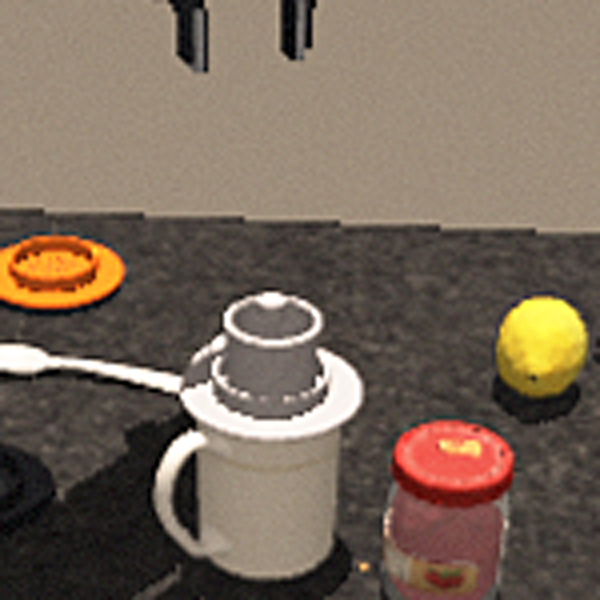

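The stack looks good: chamber upright in the collar at (273,350), press grip showing at (273,298). Now the lid; I'll grip its knob.

Call:
apply_moves([
  [0.001,-0.003,-0.04],
  [0,0,-0.04],
  [0,0,-0.04],
  [0,0,-0.03],
  [0,0,-0.015],
  [0,0,-0.008],
  [0,0,0],
  [0,0,0],
  [0,0,0],
  [0,0,0],
  [0,0,0],
  [0,0,0],
], yaw=[0,0,0,0,0,0,0,0,0,0,0,0], hand=[100,100,100,100,100,100,100,240,240,240,240,240], squeeze=20)

```text
t: 40.4
tool_pos: [0.4768, 0.2951, 0.0296]
ee_rot: [0.559, 0.829, 0.001, 0.0]
ft_force: [0.1, -1.0, 5.1]
grip_width: 0.0139
grip_force: 19.7
```

Call:
apply_moves([
  [0,0,0],
  [0,0,0],
  [0,0,0],
  [0,0,0],
  [0,0,0],
  [0,0,0],
  [0,0,0],
  [0,0,0],
  [0,0,0],
  [0,0,0],
  [0,0,0],
  [0,0,0],
], yaw=[0,0,-0.15,-0.18,-0.18,-0.18,-0.18,-0.18,-0.18,-0.18,-0.16,0], hand=[180,150,150,150,150,150,150,150,150,150,150,150])

```text
t: 41.9
tool_pos: [0.4761, 0.295, 0.0287]
ee_rot: [0.981, 0.192, -0.0, 0.0]
ft_force: [0.3, 1.3, -1.1]
grip_width: 0.0351
grip_force: 0.0
```

Call:
apply_moves([
  [0,0,0],
  [0,0,0],
  [0,0,0],
  [0,0,0],
  [0,0,0],
], yaw=[0,0,0,0,0], hand=[240,240,240,240,240], squeeze=30)

```text
t: 42.52
tool_pos: [0.4763, 0.2949, 0.0289]
ee_rot: [0.982, 0.191, -0.0, -0.0]
ft_force: [-1.3, 0.1, 2.5]
grip_width: 0.0133
grip_force: 29.3
```

Call:
apply_moves([
  [0,0,0.02],
  [0,0,0.04],
  [0,0,0.04],
  [0,0,0.04],
  [0,0,0.04],
  [0,0,0.016],
  [0.004,-0.03,0],
  [0.01,-0.04,0],
  [0.01,-0.04,0],
  [0,-0.035,0],
  [0,-0.019,0],
  [0,0,0],
], yaw=[0,0,0,0,0,0,0,0,0,0,0,0], hand=[240,240,240,240,240,240,240,240,240,240,240,240])

```text
t: 44.02
tool_pos: [0.5004, 0.1299, 0.225]
ee_rot: [0.982, 0.19, 0.0, 0.0]
ft_force: [-0.4, 0.5, -0.7]
grip_width: 0.0135
grip_force: 29.4
```

```bash
python3 - <<'E'
from h import *
o=r.get_obs();print(o['t'],o['tool_pos'],o['ft_force'],o['grip_width'])
s=snap('side','i')
print(fit(s,'side','lid',(.5,.13),o['tool_pos'][2]-.0289),fit(s,'side','chamber',(.5,.13),.1035),fit(s,'side','mug',(.5,.13),0,.757))
# flange/lid column extents
for n in('lid','chamber','drip_plate'):
    for d in r.regions_of('side',n):
        v,u=np.nonzero(d['pixels']); 
        if abs(u.mean()-278)<20: print(n,u.min(),u.max(),v.min(),v.max(),d['confidence'])
print(px(s,[.5004,.1308,.196]),px(s,[.5004,.1308,.1455]))
E
```

```text
44.025 [0.50042191 0.12992826 0.22495129] [-0.39271977  0.54947673 -0.72386946] 0.013487674299980068
(array([0.5002, 0.1294]), np.float64(0.062), 0.72) (array([0.4994, 0.134 ]), np.float64(0.137), 0.84) (array([0.4996, 0.1284, 0.7743]), np.float64(0.473), 0.56)
lid 262 295 122 145 0.72
chamber 266 289 154 179 0.84
drip_plate 256 298 168 189 0.83
[278.19476618 137.16525618] [277.68329751 159.07284511]
```

Call:
apply_moves([
  [0,0.001,-0.02],
  [0,0,-0.015],
  [0,0,-0.01],
  [0,0,-0.005],
  [0,0,-0.004],
  [0,0,-0.002],
  [0,0,0],
], yaw=[0,0,0,0,0,0,0], hand=[240,240,240,240,240,240,240])

```text
t: 45.25
tool_pos: [0.5005, 0.1319, 0.169]
ee_rot: [0.982, 0.191, 0.0, -0.0]
ft_force: [-0.2, 0.4, -0.2]
grip_width: 0.0131
grip_force: 29.4
```

Call:
apply_moves([
  [0,0,-0.001],
  [0,0,-0.001],
  [0,0,-0.001],
  [0,0,0],
], yaw=[0,0,0,0], hand=[240,240,240,240])

```text
t: 45.75
tool_pos: [0.5004, 0.1318, 0.1658]
ee_rot: [0.982, 0.191, -0.0, 0.0]
ft_force: [0.3, 0.3, -1.3]
grip_width: 0.0136
grip_force: 29.4
```

Call:
apply_moves([
  [0,-0.001,0],
  [0,0,-0.001],
  [0,0,0],
], yaw=[0,0,0], hand=[240,240,240])

```text
t: 46.12
tool_pos: [0.5005, 0.1308, 0.1649]
ee_rot: [0.982, 0.191, 0.0, -0.0]
ft_force: [0.5, 0.0, -0.8]
grip_width: 0.0134
grip_force: 29.4
```

Call:
apply_moves([
  [0,0,-0.001],
  [0,0,0],
  [0,0,0],
], yaw=[0,0,0], hand=[240,240,240])

```text
t: 46.5
tool_pos: [0.5009, 0.1309, 0.1646]
ee_rot: [0.982, 0.191, 0.001, -0.0]
ft_force: [-1.8, -1.3, 7.2]
grip_width: 0.0137
grip_force: 30.3
```

The lid made contact at the seated height. Releasing and backing off.

Call:
apply_moves([
  [0,0,0],
  [0,0,0],
  [0,0,0.01],
  [0,0,0.02],
  [0,0,0.04],
  [0,-0.04,0],
  [0,-0.05,0],
  [0,-0.05,0],
  [0,-0.05,0],
  [0,-0.05,0],
  [0,-0.05,0],
  [0,0,0],
], yaw=[0,0,0,0,0,0,0,0,0,0,0,0], hand=[215,180,150,100,100,100,100,100,100,100,100,100])

```text
t: 48.0
tool_pos: [0.4996, -0.1637, 0.2346]
ee_rot: [0.982, 0.188, 0.0, 0.001]
ft_force: [0.4, 0.3, 0.6]
grip_width: 0.0516
grip_force: 0.0
```

```bash
python3 - <<'E'
from h import *
o=r.get_obs();print(o['t'],o['tool_pos'],o['ft_force'])
for cam in('side','top'):
    s=snap(cam,'j'+cam)
    print(cam,[(n,fit(s,cam,n,x,z,.757)) for n,x,z in(('lid',(.5,.13),.1365),('drip_plate',(.5,.13),.095),('mug',(.5,.13),0))])
    for z in(.13,.143): print(z,fit(s,cam,'lid',(.5,.13),z))
E
```

```text
48.0 [ 0.49960934 -0.16373198  0.23459856] [0.40347111 0.2636015  0.57154091]
side [('lid', None), ('drip_plate', (array([0.539 , 0.1589]), np.float64(12.472), 0.46)), ('mug', (array([0.5   , 0.1269, 0.7293]), np.float64(1.685), 0.89))]
0.13 None
0.143 None
top [('lid', (array([0.4995, 0.1291]), np.float64(0.014), 0.6)), ('drip_plate', (array([0.5003, 0.128 ]), np.float64(0.005), 0.93)), ('mug', (array([0.5116, 0.1298, 0.0781]), np.float64(0.442), 0.27))]
0.13 (array([0.501 , 0.1295]), np.float64(0.01), 0.6)
0.143 (array([0.4985, 0.1294]), np.float64(0.017), 0.6)
```

Call:
apply_moves([
  [-0.02,-0.05,0],
  [-0.02,-0.05,0],
  [-0.02,-0.05,0],
  [-0.02,-0.05,0],
  [-0.02,-0.05,0],
  [-0.02,-0.05,0],
  [-0.02,-0.04,0],
  [0,0,0],
], yaw=[0,0,0,0,0,0,0,0], hand=[100,100,100,100,100,100,100,100])

```text
t: 49.6
tool_pos: [0.3572, -0.5025, 0.2337]
ee_rot: [0.982, 0.188, -0.001, 0.001]
ft_force: [-0.3, 0.9, -0.7]
grip_width: 0.052
grip_force: 0.0
```

```bash
python3 - <<'E'
from h import *
s=snap('side','k')
for z in(.1345,.1365,.1385,.141): print(z,fit(s,'side','lid',(.5,.13),z))
m=[d['pixels'] for d in r.regions_of('side','lid')][0]
v,u=np.nonzero(m); print(u.min(),u.max(),v.min(),v.max())
for vv in range(v.min(),v.max()+1,2): q=np.nonzero(m[vv])[0]; print(vv,(q.min()+q.max())/2,q.max()-q.min(), end=' | ')
for cam in('side',): print(fit(s,cam,'drip_plate',(.5,.13),.095),fit(s,cam,'mug',(.5,.13),0,.757))
print([px(s,[.5005,.1308,z]).round(1) for z in(0,.1365,.1635,.1795)])
E
```

```text
0.1345 None
0.1365 None
0.1385 None
0.141 NoneTraceback (most recent call last):
  File "<stdin>", line 4, in <module>
IndexError: list index out of range
```

```bash
python3 - <<'E'
from h import *
s=snap('side','l')
for n in('lid','drip_plate','chamber','mug'):
    for d in r.regions_of('side',n):
        v,u=np.nonzero(d['pixels']); print(n,u.min(),u.max(),v.min(),v.max(),round(d['confidence'],2))
print([px(s,[.5005,.1308,z]).round(1) for z in(0,.1365,.1635,.1795)])
g=cv2.cvtColor(s['pixels'],cv2.COLOR_RGB2GRAY)
for v in range(134,202,2): print(v,' '.join('%3d'%x for x in g[v,252:306:2]))
E
```

```text
drip_plate 256 298 168 189 0.76
drip_plate 181 223 190 215 0.58
drip_plate 206 240 138 156 0.57
mug 248 294 187 224 0.63
[array([276.4, 214.3]), array([277.6, 162.8]), array([277.9, 151.4]), array([278.1, 144.5])]
134  80  83  89  82  85  82  74  78  69  65 145 145 141 141 142 142 142 138 141 142 144 141 134 131 135 134 132
136  60  61  57  59  64  68  70  71  71  68  65  71  53  45  46  51  51  43  47  51  47  48  85  91  92  83  79
138  76  70  57  63  77  66  61  56  62  63  68  72  63  64  53  57  60  48  48  60  67  67  58  64  63  58  48
140  62  62  51  60  55  54  62  60  68  63  56  62  55  44  48  60  53  60  67  61  60  57  66  60  69  66  65
142  70  55  64  62  63  64  53  61  65  68  62  60  59  62  61  62  60  55  58  66  59  73  63  66  65  60  56
144  62  57  57  62  58  55  66  66  56  64  65  53  33  28  32  38  49  58  51  49  62  63  58  55  61  46  63
146  55  55  67  69  55  57  56  61  58  67  62  44  16  25  24  25  60  52  55  59  48  70  72  71  65  56  62
148  68  56  60  55  55  65  61  58  53  38 133 158   6  17   7 164 118  35  46  52  52  60  44  63  5
[... 2221 characters left out ...]
 107 116  48  83  66  59  63
190  28 254 255 255 255 145 150 144 132 124 118 114 134 133 133 110 119 120 124 124 123 107 103  72  61  71  71
192 241 253 252 143 109 115 141 145 131 132 134 135 132 131 132 130 134 129 129 124 117 102  58  47  58  64  82
194 245 242 119  48 115 118 114 124 132 136 129 134 138 130 136 137 135 137 123 116 119  92  56  53  60  59  57
196 226 175  60  57 118 120 129 129 124 120 123 126 129 133 131 122 118 118 124 124 118  86  65  49  77  69  62
198 198  87  41  47 117 118 128 131 134 133 137 133 132 132 131 132 138 132 127 122 120  80  74  64  61  56  54
200 168  62  69  53 115 115 127 131 125 137 136 136 134 139 138 132 129 127 130 125 117  74  58  64  68  81  51
```

The numeric check shows the lid level and symmetric, at the expected height and concentric with the plate. I'm handing in.

```bash
python3 -c "
from rig import r
print(r.finish_job())"
```

```text
the job is handed in; nothing more can be done
None
```

The dripper is rebuilt on the mug (plate, chamber, press, lid) and the job was handed in at about 50 s. My last camera checks put the lid and plate level and centred, but the hand-in call gave no verdict.

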